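Trace the rim of a sign letter with a stylus

ROBOT

A 7-joint arm with a two-finger parallel gripper is mounted at the origin on a cart in front of the work surface, level with it; the furniture and walls round the work are solid. World frame = base frame: x ahead of the robot, y to its left, z up, the work surface at z = 0. Lengths are in m, angles in rad, forces in N, time in s.
With the tool pointing down it reaches from about 0.425 to 0.925 m from the base axis. Payload 6.8 kg.
Tool frame: the origin (TCP) lies on the centre line of the jaws, within the pads' length; the fingertips stand 19 mm ahead of it and the grasp point (between the pads) is the TCP (tcp_to_tips is the distance from the TCP to the fingertips, in m); x points along the fingers, y is the direction in which the jaws open and shut, and the axes are right-handed (so a half turn about x gives the same grasp; the last joint's range is limited). The gripper opens to 85 mm and grips with 20 to 120 N. Pads are 22 mm wide; open, the fingers measure 114 mm over their backs; the gripper's body (76 mm by 85 mm) begins 54 mm behind the grasp point. The pads swing forward as they close: fully open they stand 13 mm farther back than shut.
Start: joints at [-1.279, 0.477, 0.022, 1.555, -0.011, 1.109, -0.083], TCP at [0.263, 0.622, 0.25] pointing down, gripper open.
Joint ranges: [-2.96, 2.96], [-0.34, 2.1], [-1.41, 1.46], [0.24, 2.44], [-1.37, 4.51], [0.17, 1.92], [-2.96, 2.96]. Speed limits (rad/s): [2.39, 2.39, 3.14, 3.14, 3.14, 3.14, 3.14].

INTERFACE

Orientations are given as a unit quaternion [w, x, y, z].
In Python, from station import get_obs, read_camera, hand_in, spot_in, cut_out, tcp_to_tips gives the robot as it stands.
- The arm moves only by the shell command python3 -m jog 'ROWS' [FORCE]. ROWS is JSON, a list of rows, each an object of numbers: "gripper": the closure, from 0 (fully open) to 1 (shut); "dx", "dy", "dz": the shift along the world's x, y, z in m; "rx", "ry", "rz": the turn, a rotation vector about the world's x, y, z in degrees. In form: [{"gripper": .., "dx": .., "dy": .., "dz": .., "rx": .., "ry": .., "rz": ..}, ...]. A call has 1 to 10 rows; each row is the pose to reach, as a shift and turn from the pose commanded when the call began; what a row does not reach only later rows make up. A row lasts 1/10 s, in which the tool goes at most 50 mm and 8.59 degrees, less where a joint would pass 70% of its speed; a pose out of reach is approached as far as the arm can. A call with a gripper value outside its range is refused whole. The fingers move at their own pace and stop on an object; FORCE is the grip in N (left out, the last holds). Time passes only in rows, so rows that repeat a pose let the fingers close. It gives the time, the measured TCP pose, the force and the opening at its end, in the units of the state.
- get_obs(): the state, without advancing time (a new reading comes with each control period).
- read_camera(name): name is "scene" or "top" or "wrist"; returns a dict with "pixels" (384x512x3 uint8, blue, green, red), "range_z" (384x512 float32, m along the optical axis (not along the pixel's ray), 0 where there is no reading), "camera_matrix" (3x3 intrinsics, pixels), "D" ([k1, k2, p1, p2, k3] as OpenCV has them; the pictures are not rectified), "cam_to_world" (4x4, takes a point from camera to world coordinates). Camera axes: x right, y down, z forward; pixel columns grow to the right and rows downward; lengths in m; the calibration is good to about 2 mm. A picture is of the moment at which its call begins.
- hand_in(): hands the job in, once; it reports no verdict.
Trained networks look in the newest picture that a camera, given by its name, has taken for a name from the list of things; names that differ only in an ending like _2 or _b are one class to them, and where a whole thing is asked for, a point or a joint stands for the part that bears it (a point fixed in the world has none). Each returns a list of dicts, best first, with "conf" (0 to 1); they miss things now and then, are a little off and sometimes report something else, mostly with a low value. They report only what shows in the picture. A call takes as long as a camera call. They do not tell look-alikes from the thing itself.
- spot_in(camera, label): "box" ([centre column, centre row, width, height] in pixels, round what is visible of it).
- cut_out(camera, label): "mask" (384x512 bool, what is visible of it) and "box" ([centre column, centre row, width, height] in pixels, round what is visible of it).
The state is a dict: "t": time; "q": joint angles; "joint_vel": joint speeds; "joint_torque": joint torques, N m; "eef_pos": TCP position; "tool_rot": TCP orientation; "contact_force": force on the tool from outside, world axes, zero at the start; "torque": the same for the moment, N m; "gripper_width": opening from 0.0 (shut) to 1.0 (fully open).
Only numpy, scipy, OpenCV 4.12 (cv2) and the standard library are available. Lean on these libraries where they do the work, as an engineer would, in place of code of your own. Each camera call takes 0.05 s, during which the arm holds its last target. There are 200 camera calls.

TASK

Take the orange tracing stylus out of its holder and lay the ball at its lower end against the side wall of the oval sign letter clamped in the jig, opposite the green mark. Trace that curved wall facing the robot round to the red mark in one unbroken pass: never let the ball leave the wall between the marks, and keep the pressure light (about 4 N, always below 10 N). Then put the stylus back upright, fully down in its holder, and leave everything else as it stands.

Things in the scene. Friction and masses are not known exactly. Their poses are not given: they have to be found in the camera images.
- stylus_tip (a point): Lowest point of the stylus, under its steel ball. The stylus is 98 mm tall, stands upright at the start and weighs about 0.09 kg: a polished ball of 12 mm diameter (centre 6 mm up) on a 7 mm pin, together 40 mm long (z axis points up), then a square orange handle 24 x 24 mm and 55 mm tall, with a small black cap. x, y axes square to the handle's sides.
- stylus_grip (a point): Centre of the stylus's square handle, 67.5 mm above the tip; the handle reaches 27.5 mm above and below it. Same axes as the tip.
- holder_mouth (a point): Centre of the hole in the top face of the fixed grey holder block (70 x 70 mm, top 50 mm above the table, on a 90 x 90 mm foot plate), to the robot's left. The hole is 18 mm square with a small chamfer and 45 mm deep. The stylus stands in it with the handle's underside resting on the top face, so that its tip is 40 mm below this point.
- jig: Fixed tracing jig; origin on the table top, x away from the robot, y left, z up. Plywood board: x -160 to +140, y -120 to +120 mm, top 12 mm high. On it a sled slides only along jig x, away from the robot, against a spring (1.8 N per mm of travel, hard stop after 20 mm). The sign letter is clamped on the sled by a black knob in its middle, whose top is 100 mm above the table.
- sled (a joint): Travel of the sprung sled in m: 0 at rest, growing as the letter is pushed away from the robot (1.8 N per mm).
- letter_nominal (a point): Fixed point of the jig (x +20, y 0, z 48 mm, jig axes): the sign letter's centre only nominally. The letter was clamped by hand: it really sits up to 20 mm nearer or farther along jig x, and turned up to 0.08 rad about its centre, which no pose shows; find its wall by touch.
- letter_height (a point): Fixed point of the jig 24 mm below letter_nominal: level of the letter's underside. The letter is an oval ring, green face, pale gold upright side wall from 24 to 72 mm above the table. Outline an oval of 216 mm along jig x by 192 mm along jig y, near an ellipse but a little flatter on the traced side, so the wall nearest the robot is nominally at jig x = -88 mm.
- start_mark (a point): Point above the green mark (a stripe along x on the board's front margin, on the left): fixed to the jig at x = -95, y = +54, z = 48 mm. Shows where along y the tracing begins and a good height for the ball; the wall itself lies up to 50 mm farther along +x.
- end_mark (a point): Point above the red mark (stripe on the right): fixed to the jig at x = -95, y = -54, z = 48 mm. Where along y the tracing ends.
- accent_mid (a point): Bystander: small drop-shaped green and gold letter accent, 68 x 42 mm, 49 mm tall, right of the jig; point on its axis 10 mm up.
- tape_roll_mid (a point): Bystander: yellow roll of masking tape, 104 mm across, 25 mm tall, right of the jig; point at its axis 10 mm up.
- rivet_tin_mid (a point): Bystander: round blue tin with cream lid, 70 mm across, 44 mm tall, left of the jig; point on its axis 10 mm up.
- marker_mid (a point): Bystander: black felt marker lying on the table in front of the jig, 130 mm long, 18 mm thick; point at its middle 10 mm up.
There are look-alikes about, which are no part of the job. Several things look just like the part that bears holder_mouth: the one meant starts farthest from the robot's base.

How it is judged:
On the way, in this order (a step that is already met when the one before it is completed fails the run):
1. the ball rests against the letter's wall at the green mark (y of stylus_tip in the frame of jig between 0.042 and 0.07 m and z of stylus_tip in the frame of jig between 0.026 and 0.068 m and x of stylus_tip in the frame of jig between -0.14 and -0.02 m and contact force between stylus and jig above 0.5 N), for 0.1 s.
2. the ball, still on the wall, passes the middle (y of stylus_tip in the frame of jig between -0.012 and 0.012 m and z of stylus_tip in the frame of jig between 0.026 and 0.068 m and x of stylus_tip in the frame of jig between -0.14 and -0.02 m and contact force between stylus and jig above 0.5 N), for 0.1 s.
3. the ball, still on the wall, reaches the red mark (y of stylus_tip in the frame of jig between -0.07 and -0.044 m and z of stylus_tip in the frame of jig between 0.026 and 0.068 m and x of stylus_tip in the frame of jig between -0.14 and -0.02 m and contact force between stylus and jig above 0.5 N), for 0.1 s.
At the end, for the whole second after the job is handed in: The stylus stands upright (within 0.08 rad), released and still, in the holder: tip within 6 mm of the hole's axis and at least 36 mm below the holder's top face (40 mm is fully down) (horizontal distance between stylus_tip and holder_mouth below 0.006 m and z of stylus_tip in the frame of holder_mouth below -0.036 m and angle between stylus_tip's own z axis and vertical below 0.08 rad and linear speed of stylus below 0.02 m/s); the robot touches nothing.
It fails at once if the ball presses the jig or letter with more than 10 N (contact force between stylus and jig above 10 N).
It fails at once if the ball has left the wall (no force, sled sprung back) at the letter, more than 14 mm inside the marks and below 80 mm (y of stylus_tip in the frame of jig between -0.04 and 0.04 m and x of stylus_tip in the frame of jig between -0.13 and 0.05 m and z of stylus_tip in the frame of jig below 0.08 m and contact force between stylus and jig below 0.1 N and value of joint sled below 0.0006 m).
It fails at once if the fingers or arm press the jig or letter with more than 5 N (contact force between any of the fingers, the arm and jig above 5 N).
It fails at once if the accent, tape roll, rivet tin or marker is moved by more than 15 mm (distance of any of accent_mid, tape_roll_mid, rivet_tin_mid, marker_mid from where it was at the start of the episode above 0.015 m).
It also fails if it takes over 72 s, if anything falls off the work surface, if the arm or the gripper's body presses on something with over 40 N, if the wrist force passes 120 N, or if a joint passes its speed limit or range.

## Working session

There is one attempt and no reset: what is moved stays moved. The work goes in short steps, Python scripts to look and compute and a shell command to move; the robot and the scene stay as the last step left them, time stands still between calls to the robot, and variables do not carry over. Pictures are saved under pics/ and viewed, about 8 in all and at most 12, crops included, and the job is handed in when it is done.

```bash
mkdir -p pics; ls
cat > h.py <<'E'
import numpy as np, cv2
from station import *
def world(c,uv,z=None):
    "pixels->world by range (z None) or on plane z"
    uv=np.atleast_2d(np.array(uv,float)); n=cv2.undistortPoints(uv[:,None],c['camera_matrix'],c['D'])[:,0]
    T=c['cam_to_world']; d=np.c_[n,np.ones(len(n))]
    if z is None:
        r=c['range_z'][uv[:,1].round().astype(int),uv[:,0].round().astype(int)]
        return (d*r[:,None])@T[:3,:3].T+T[:3,3]
    w=d@T[:3,:3].T; return T[:3,3]+w*((z-T[2,3])/w[:,2])[:,None]
def cloud(c,mask):
    v,u=np.nonzero(mask&(c['range_z']>0)); return world(c,np.c_[u,v])
E
python3 - <<'E'
from h import *
print(get_obs())
for n in ("scene","top","wrist"):
    c=read_camera(n); cv2.imwrite(f"pics/{n}0.png",c['pixels'])
    print(n,c['cam_to_world'].round(3).tolist())
    for l in ("stylus_tip","holder_mouth","jig","sled","accent_mid","tape_roll_mid","rivet_tin_mid","marker_mid"):
        for d in cut_out(n,l)[:4]:
            p=cloud(c,d['mask'])
            if d['conf']>.3: print(l,round(d['conf'],2),np.round(d['box']), p.min(0).round(3) if len(p) else 0,p.max(0).round(3) if len(p) else 0)
E
```

```text
pics
{'t': 0.0, 'q': array([-1.2791082 ,  0.4777889 ,  0.02236335,  1.55647962, -0.01153498,
        1.10928311, -0.08311762]), 'joint_vel': array([-0.00124065, -0.00089266, -0.00149689,  0.00059151,  0.00137823,
        0.00097151, -0.00054948]), 'joint_torque': array([-4.05402288e-04, -5.96438420e+01,  1.60739075e+00, -2.81201684e+01,
        1.23629623e-02,  9.10379458e-03, -1.72071748e-05]), 'eef_pos': array([0.26252162, 0.62124216, 0.24932175]), 'tool_rot': array([ 0.69293582,  0.1397771 ,  0.69311218, -0.14105961]), 'contact_force': array([0.3889751 , 0.46276244, 0.60076996]), 'torque': array([0.04193012, 0.03785971, 0.05549201]), 'gripper_width': 1.0029841783765518}
scene [[0.847, -0.21, 0.488, -0.034], [-0.531, -0.333, 0.779, -0.909], [-0.001, -0.919, -0.393, 0.516], [0.0, 0.0, 0.0, 1.0]]
stylus_tip 0.57 [242. 167.  20.  14.] [0.624 0.222 0.004] [0.697 0.363 0.046]
stylus_tip 0.46 [184. 163.  16.  17.] [ 0.418  0.243 -0.001] [0.565 0.546 0.109]
holder_mouth 0.92 [147. 191.  34.  26.] [ 0.231  0.172 -0.002] [0.369 0.387 0.052]
holder_mouth 0.77 [187. 179.  35.  24.] [ 0.387  0
[... 1271 characters left out ...]
025 0.104]
accent_mid 0.9 [366. 193.  19.  28.] [ 0.48 -0.34 -0.  ] [ 0.544 -0.296  0.054]
tape_roll_mid 0.91 [369. 128.  35.  36.] [ 0.648 -0.388 -0.002] [ 0.751 -0.281  0.031]
rivet_tin_mid 0.7 [160. 140.  24.  29.] [ 0.625  0.227 -0.003] [0.702 0.296 0.049]
marker_mid 0.49 [245. 243.  46.  12.] [ 0.366 -0.053 -0.004] [0.388 0.072 0.024]
wrist [[0.388, 0.874, 0.292, 0.188], [0.922, -0.368, -0.123, 0.653], [-0.0, 0.317, -0.949, 0.374], [0.0, 0.0, 0.0, 1.0]]
holder_mouth 0.94 [ 19. 282.  38.  69.] [0.242 0.202 0.001] [0.34  0.288 0.052]
holder_mouth 0.51 [ 83. 378.  22.  11.] [0.247 0.266 0.045] [0.461 0.57  0.298]
accent_mid 0.43 [ 82. 378.  25.   9.] [0.249 0.266 0.045] [0.461 0.569 0.297]
```

Run:
```python
from h import *
c=read_camera("top"); im=c['pixels']
cv2.imwrite("pics/top1.png",cv2.resize(im[90:310,130:410],None,fx=2.8,fy=2.8,interpolation=cv2.INTER_CUBIC))
p=cloud(c,np.ones((384,512),bool))
def rect(m,name):
    r=cv2.minAreaRect((p[m,:2]*1000).astype(np.float32)); print(name,r, m.sum(), p[m].mean(0).round(4))
x,y,z=p.T
rect((z>.007)&(z<.018)&(x>.44)&(x<.8)&(y<.06)&(y>-.23),"board")
rect((z>.06)&(z<.085)&(x>.44)&(x<.8)&(y<.06)&(y>-.23),"letter")
rect((z>.09)&(x>.5)&(x<.8)&(y<.06)&(y>-.23),"knob")
rect((z>.1)&(abs(x-.43)<.06)&(abs(y-.26)<.06),"stylus top")
rect((z>.045)&(z<.06)&(abs(x-.43)<.06)&(abs(y-.26)<.06),"holder top")
hsv=cv2.cvtColor(im,cv2.COLOR_BGR2HSV)
for nm,m in(("orange",cv2.inRange(hsv,(5,150,120),(20,255,255))),("red",cv2.inRange(hsv,(0,130,80),(4,255,255))|cv2.inRange(hsv,(172,130,80),(180,255,255))),("green",cv2.inRange(hsv,(40,100,60),(85,255,255)))):
    q=cloud(c,m>0); 
    if nm!="orange": q=q[(q[:,2]<.018)&(q[:,2]>.005)&(q[:,0]<.58)&(q[:,0]>.44)]
    else: q=q[(abs(q[:,0]-.43)<.06)&(abs(q[:,1]-.26)<.06)]
    print(nm,len(q)); 
    if len(q): print(q.mean(0),cv2.minAreaRect((q[:,:2]*1000).astype(np.float32)))
```

```text
board ((613.2931518554688, -71.74655151367188), (301.4998779296875, 251.10191345214844), 6.011626720428467) 4082 [ 0.5623 -0.0782  0.0117]
letter ((645.105712890625, -73.79344940185547), (212.87400817871094, 192.2046356201172), 0.35228070616722107) 3750 [ 0.6448 -0.073   0.0729]
knob ((646.2823486328125, -72.81310272216797), (33.41646957397461, 36.372039794921875), 39.47003173828125) 136 [ 0.6462 -0.0726  0.0989]
stylus top ((431.9114685058594, 261.0499572753906), (23.58558464050293, 22.807931900024414), 13.473928451538086) 77 [0.4319 0.2605 0.1062]
holder top ((432.08209228515625, 261.44305419921875), (70.31258392333984, 69.4084701538086), 7.173991680145264) 518 [0.4318 0.2589 0.0498]
orange 50
[0.43121324 0.25668528 0.10389395] ((431.28466796875, 259.2525329589844), (21.759614944458008, 19.645692825317383), 12.807046890258789)
red 4
[0.56508029 0.4798377  0.0175213 ] ((568.4866333007812, 485.46112060546875), (65.81714630126953, 15.642343521118164), 87.45477294921875)
green 0
```

View pics/top1.png

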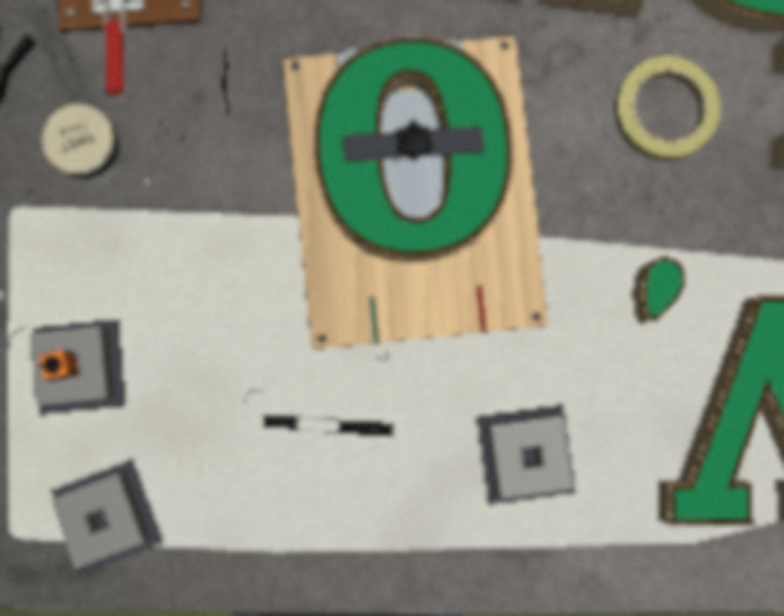

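Run:
```python
from h import *
from scipy.spatial.transform import Rotation as R
o=get_obs(); M=R.from_quat(np.roll(o['tool_rot'],-1)).as_matrix(); print(M.round(3)); print("jaw yaw",np.degrees(np.arctan2(M[1,1],M[0,1])))
c=read_camera("top")
f=lambda a:np.array(a)/2.8+[130,90]-.3
P=world(c,f([(284,58),(313,348),(546,326),(516,38)]),.012)[:,:2]; print("corners",P.round(4).tolist(),P.mean(0))
S=world(c,f([(372,297),(376,343),(479,286),(484,332)]),.012)[:,:2]; print("stripes",S.round(4).tolist())
d=S[:2].mean(0)-S[2:].mean(0); print(np.linalg.norm(d), "yaw",np.degrees(np.arctan2(-d[0],d[1])))
for a,b in((1,0),(2,3)): e=P[a]-P[b]; print(np.degrees(np.arctan2(-e[1],-e[0])))
for a,b in((0,3),(1,2)): e=P[a]-P[b]; print(np.degrees(np.arctan2(-e[0],e[1])))
```

```text
[[ 0.     0.389  0.921]
 [ 0.     0.921 -0.389]
 [-1.     0.    -0.   ]]
jaw yaw 67.08999709286658
corners [[0.749, 0.0574], [0.4524, 0.0242], [0.4759, -0.2087], [0.7718, -0.1807]] [ 0.61229842 -0.07695755]
stripes [[0.5039, -0.0344], [0.4579, -0.0387], [0.5157, -0.1416], [0.4696, -0.1465]]
0.10818386139103288 yaw 6.22203614889991
6.391287088838101
5.407643394857545
5.4646607146328945
5.758793596070063
```

```bash
python3 -m jog '[{"dx":0.03,"dy":-0.04,"rz":8},{"dx":0.06,"dy":-0.08,"rz":16},{"dx":0.09,"dy":-0.13,"rz":24},{"dx":0.11,"dy":-0.18,"rz":30},{"dx":0.13,"dy":-0.22,"rz":30},{"dx":0.14,"dy":-0.26,"rz":30},{"dx":0.14,"dy":-0.29,"rz":30},{"dx":0.14,"dy":-0.31,"rz":30},{"dx":0.14,"dy":-0.31,"rz":30}]'
```

```text
$[0]: bad value
```

```bash
python3 -m jog '[{"gripper":0,"dx":0.03,"dy":-0.04,"dz":0,"rx":0,"ry":0,"rz":-8},{"gripper":0,"dx":0.06,"dy":-0.08,"dz":0,"rx":0,"ry":0,"rz":-16},{"gripper":0,"dx":0.09,"dy":-0.12,"dz":0,"rx":0,"ry":0,"rz":-24},{"gripper":0,"dx":0.11,"dy":-0.16,"dz":0,"rx":0,"ry":0,"rz":-32},{"gripper":0,"dx":0.13,"dy":-0.20,"dz":0,"rx":0,"ry":0,"rz":-40},{"gripper":0,"dx":0.14,"dy":-0.24,"dz":0,"rx":0,"ry":0,"rz":-48},{"gripper":0,"dx":0.14,"dy":-0.28,"dz":0,"rx":0,"ry":0,"rz":-56},{"gripper":0,"dx":0.14,"dy":-0.31,"dz":0,"rx":0,"ry":0,"rz":-58},{"gripper":0,"dx":0.14,"dy":-0.31,"dz":0,"rx":0,"ry":0,"rz":-58}]'
```

```text
t: 2.35
eef_pos: [0.4034, 0.307, 0.2505]
tool_rot: [0.537, 0.46, 0.536, -0.461]
contact_force: [-0.3, -0.3, -0.4]
gripper_width: 1.004
```

Run:
```python
from h import *
c=read_camera("wrist"); im=c['pixels']; cv2.imwrite("pics/w1.png",im)
T=c['cam_to_world']; print(T.round(3).tolist())
p=cloud(c,np.ones((384,512),bool)); x,y,z=p.T
def rect(m,n): 
    if m.sum()>5: print(n,m.sum(),p[m].mean(0).round(4),cv2.minAreaRect((p[m,:2]*1000).astype(np.float32)))
near=(abs(x-.432)<.06)&(abs(y-.26)<.06)
rect(near&(z>.045)&(z<.054),"holder"); rect(near&(z>.1)&(z<.107),"sty top"); rect(near&(z>.107)&(z<.12),"cap")
```

```text
[[0.988, 0.145, 0.048, 0.391], [0.152, -0.937, -0.314, 0.388], [-0.001, 0.318, -0.948, 0.374], [0.0, 0.0, 0.0, 1.0]]
holder 3018 [0.4313 0.2678 0.0503] ((433.4976806640625, 261.47601318359375), (69.2488784790039, 71.2149429321289), 6.893801212310791)
sty top 362 [0.4323 0.2648 0.1045] ((433.7394714355469, 262.0618896484375), (24.033445358276367, 23.97074317932129), 14.620026588439941)
cap 270 [0.4338 0.2621 0.1083] ((434.5337219238281, 262.36199951171875), (19.414283752441406, 16.89893341064453), 37.84054183959961)
```

View pics/w1.png

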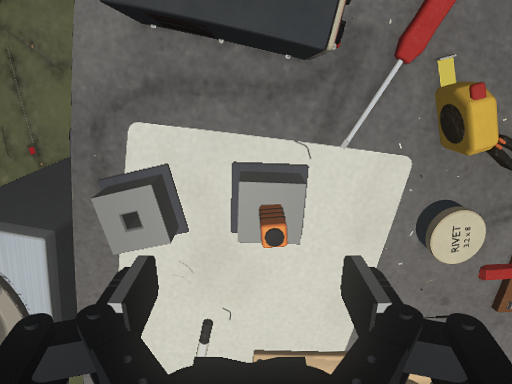

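```bash
python3 -m jog '[{"gripper":0,"dx":0.015,"dy":-0.025,"dz":0,"rx":0,"ry":0,"rz":5},{"gripper":0,"dx":0.030,"dy":-0.045,"dz":0,"rx":0,"ry":0,"rz":5},{"gripper":0,"dx":0.030,"dy":-0.0455,"dz":-0.04,"rx":0,"ry":0,"rz":5},{"gripper":0,"dx":0.030,"dy":-0.0455,"dz":-0.08,"rx":0,"ry":0,"rz":5},{"gripper":0,"dx":0.030,"dy":-0.0455,"dz":-0.12,"rx":0,"ry":0,"rz":5},{"gripper":0,"dx":0.030,"dy":-0.0455,"dz":-0.15,"rx":0,"ry":0,"rz":5},{"gripper":0,"dx":0.030,"dy":-0.0455,"dz":-0.169,"rx":0,"ry":0,"rz":5},{"gripper":0,"dx":0.030,"dy":-0.0455,"dz":-0.169,"rx":0,"ry":0,"rz":5}]'
python3 - <<'E'
from h import *
from scipy.spatial.transform import Rotation as R
o=get_obs(); M=R.from_quat(np.roll(o['tool_rot'],-1)).as_matrix(); print(M.round(3)); print(o['eef_pos'],"jaw yaw",np.degrees(np.arctan2(M[1,1],M[0,1])))
E
```

```text
t: 3.2
eef_pos: [0.4312, 0.2666, 0.0788]
tool_rot: [0.558, 0.433, 0.558, -0.436]
contact_force: [-0.0, -0.6, -0.3]
gripper_width: 1.001
[[-0.004  0.969  0.246]
 [-0.003  0.246 -0.969]
 [-1.    -0.004  0.002]]
[0.4311892  0.26660506 0.07883583] jaw yaw 14.213469614419342
```

```bash
python3 -m jog '[{"gripper":0,"dx":0.001,"dy":-0.0045,"dz":0,"rx":0,"ry":0,"rz":0},{"gripper":0,"dx":0.001,"dy":-0.0045,"dz":0,"rx":0,"ry":0,"rz":0},{"gripper":0,"dx":0.001,"dy":-0.0045,"dz":0,"rx":0,"ry":0,"rz":0}]' && python3 -m jog '[{"gripper":1,"dx":0,"dy":0,"dz":0,"rx":0,"ry":0,"rz":0},{"gripper":1,"dx":0,"dy":0,"dz":0,"rx":0,"ry":0,"rz":0},{"gripper":1,"dx":0,"dy":0,"dz":0,"rx":0,"ry":0,"rz":0},{"gripper":1,"dx":0,"dy":0,"dz":0,"rx":0,"ry":0,"rz":0},{"gripper":1,"dx":0,"dy":0,"dz":0,"rx":0,"ry":0,"rz":0},{"gripper":1,"dx":0,"dy":0,"dz":0,"rx":0,"ry":0,"rz":0},{"gripper":1,"dx":0,"dy":0,"dz":0,"rx":0,"ry":0,"rz":0},{"gripper":1,"dx":0,"dy":0,"dz":0,"rx":0,"ry":0,"rz":0}]' 70
```

```text
t: 3.5
eef_pos: [0.4345, 0.2623, 0.0826]
tool_rot: [0.558, 0.436, 0.557, -0.434]
contact_force: [0.5, 0.4, 0.5]
gripper_width: 1.003
t: 4.3
eef_pos: [0.4339, 0.2619, 0.0815]
tool_rot: [0.558, 0.435, 0.558, -0.435]
contact_force: [-0.8, -0.5, 5.0]
gripper_width: 0.275
```

```bash
python3 -m jog '[{"gripper":1,"dx":0,"dy":0,"dz":0.03,"rx":0,"ry":0,"rz":0},{"gripper":1,"dx":0,"dy":0,"dz":0.07,"rx":0,"ry":0,"rz":0},{"gripper":1,"dx":0,"dy":0,"dz":0.12,"rx":0,"ry":0,"rz":0},{"gripper":1,"dx":0.01,"dy":-0.04,"dz":0.12,"rx":0,"ry":0,"rz":0},{"gripper":1,"dx":0.02,"dy":-0.08,"dz":0.12,"rx":0,"ry":0,"rz":0},{"gripper":1,"dx":0.03,"dy":-0.12,"dz":0.12,"rx":0,"ry":0,"rz":0},{"gripper":1,"dx":0.03,"dy":-0.14,"dz":0.12,"rx":0,"ry":0,"rz":0},{"gripper":1,"dx":0.03,"dy":-0.14,"dz":0.12,"rx":0,"ry":0,"rz":0},{"gripper":1,"dx":0.03,"dy":-0.14,"dz":0.12,"rx":0,"ry":0,"rz":0}]'
python3 - <<'E'
from h import *
o=get_obs(); print(o['eef_pos'],o['contact_force'],o['gripper_width'])
c=read_camera("top"); s=read_camera("scene")
p=cloud(c,np.ones((384,512),bool)); a=np.radians(5.8)
q=(p[:,:2]-[.6222,-.0762])@np.array([[np.cos(a),-np.sin(a)],[np.sin(a),np.cos(a)]])
m=(p[:,2]>.064)&(p[:,2]<.080)&(abs(q[:,0])<.16)&(abs(q[:,1])<.11); q=q[m]
for y in np.arange(-.075,.08,.015):
    k=q[abs(q[:,1]-y)<.003,0]; print(round(y,3),len(k),np.sort(k)[[0,1,-1]].round(4) if len(k)>3 else '')
h=cv2.convexHull((q*1000).astype(np.float32)); print(cv2.fitEllipse(h))
im=cv2.resize(s['pixels'][90:290,130:400],None,fx=2.8,fy=2.8,interpolation=cv2.INTER_CUBIC); cv2.imwrite("pics/s1.png",im)
E
```

```text
t: 5.2
eef_pos: [0.4635, 0.1219, 0.201]
tool_rot: [0.557, 0.435, 0.558, -0.435]
contact_force: [-0.7, 0.4, -1.1]
gripper_width: 0.272
[0.46346594 0.12186534 0.20104053] [-0.72524085  0.36580862 -1.1205319 ] 0.27220944687545773
-0.075 115 [-0.0471 -0.0465  0.1003]
-0.06 132 [-0.0625 -0.062   0.111 ]
-0.045 146 [-0.0739 -0.0721  0.1185]
-0.03 150 [-0.0781 -0.078   0.1265]
-0.015 70 [-0.0824 -0.082   0.1285]
0.0 62 [-0.0836 -0.0833  0.129 ]
0.015 71 [-0.0821 -0.082   0.1305]
0.03 140 [-0.0805 -0.078   0.13  ]
0.045 150 [-0.0741 -0.0737  0.1246]
0.06 135 [-0.0646 -0.0643  0.1154]
0.075 122 [-0.0518 -0.0498  0.0989]
((24.524002075195312, 0.4245673418045044), (197.1419219970703, 219.54696655273438), 87.00670623779297)
```

View pics/s1.png

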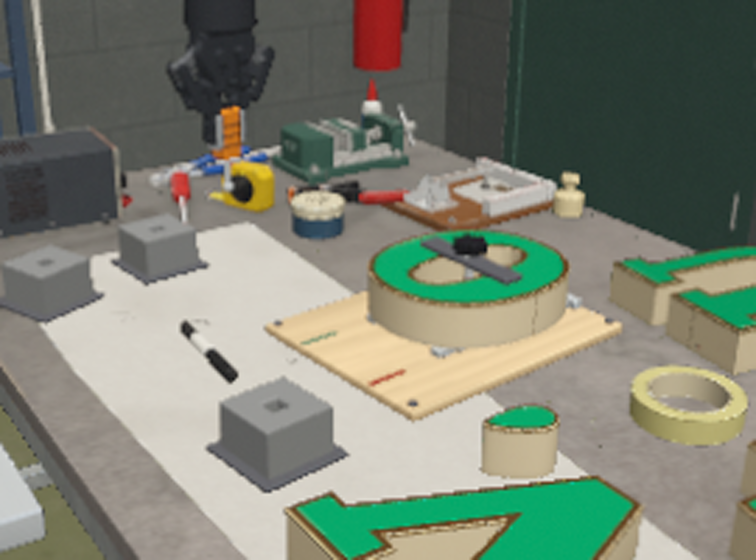

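```bash
python3 -m jog '[{"gripper":1,"dx":0.012,"dy":-0.04,"dz":0,"rx":0,"ry":0,"rz":0},{"gripper":1,"dx":0.024,"dy":-0.08,"dz":0,"rx":0,"ry":0,"rz":0},{"gripper":1,"dx":0.036,"dy":-0.12,"dz":-0.01,"rx":0,"ry":0,"rz":0},{"gripper":1,"dx":0.043,"dy":-0.151,"dz":-0.03,"rx":0,"ry":0,"rz":0},{"gripper":1,"dx":0.043,"dy":-0.153,"dz":-0.06,"rx":0,"ry":0,"rz":0},{"gripper":1,"dx":0.045,"dy":-0.153,"dz":-0.085,"rx":0,"ry":0,"rz":0},{"gripper":1,"dx":0.056,"dy":-0.152,"dz":-0.085,"rx":0,"ry":0,"rz":0},{"gripper":1,"dx":0.064,"dy":-0.151,"dz":-0.085,"rx":0,"ry":0,"rz":0},{"gripper":1,"dx":0.066,"dy":-0.151,"dz":-0.085,"rx":0,"ry":0,"rz":0},{"gripper":1,"dx":0.066,"dy":-0.151,"dz":-0.085,"rx":0,"ry":0,"rz":0}]'
python3 - <<'E'
from h import *
y=np.array([.075,.06,.045,.03,.015,0,-.015,-.03,-.045,-.06,-.075]); x=np.array([-.051,-.0645,-.0738,-.079,-.082,-.0835,-.082,-.078,-.073,-.0622,-.047])
P=np.polyfit(y,x,4); print((np.polyval(P,y)-x).round(4))
t=np.linspace(.07,-.075,200); X=np.polyval(P,t); s=np.polyval(np.polyder(P),t); n=np.c_[-np.ones_like(t),s]/np.sqrt(1+s*s)[:,None]
B=np.c_[X,t]+.006*n
a=np.radians(5.8); Y=np.arange(.056,-.063,-.004)
bx=np.interp(-Y,-B[:,1],B[:,0]); W=np.c_[bx,Y]@np.array([[np.cos(a),np.sin(a)],[-np.sin(a),np.cos(a)]])+[.6222,-.0762]
np.save("path.npy",np.c_[Y,W])
for i in range(len(Y)): print(Y[i].round(3),bx[i].round(4),W[i].round(4),(W[i]-W[max(i-1,0)]).round(4))
c=read_camera("scene"); print(get_obs()['contact_force'])
cv2.imwrite("pics/s2.png",cv2.resize(c['pixels'][110:260,200:360],None,fx=4,fy=4,interpolation=cv2.INTER_CUBIC))
E
```

```text
t: 6.3
eef_pos: [0.5313, -0.0286, 0.1176]
tool_rot: [0.559, 0.435, 0.557, -0.434]
contact_force: [-0.0, 0.6, -1.8]
gripper_width: 0.274
[ 0.     -0.0001  0.0002 -0.0002 -0.0002  0.0004  0.     -0.0007  0.0006
 -0.0001 -0.    ]
0.056 -0.0745 [ 0.5424 -0.028 ] [0. 0.]
0.052 -0.0768 [ 0.5406 -0.0322] [-0.0019 -0.0042]
0.048 -0.0788 [ 0.5389 -0.0364] [-0.0016 -0.0042]
0.044 -0.0806 [ 0.5375 -0.0406] [-0.0014 -0.0042]
0.04 -0.0822 [ 0.5364 -0.0447] [-0.0012 -0.0041]
0.036 -0.0836 [ 0.5354 -0.0488] [-0.001  -0.0041]
0.032 -0.0848 [ 0.5346 -0.0529] [-0.0008 -0.0041]
0.028 -0.0859 [ 0.5339 -0.057 ] [-0.0006 -0.0041]
0.024 -0.0868 [ 0.5335 -0.0611] [-0.0005 -0.0041]
0.02 -0.0875 [ 0.5331 -0.0651] [-0.0003 -0.0041]
0.016 -0.0881 [ 0.5329 -0.0692] [-0.0002 -0.004 ]
0.012 -0.0885 [ 0.5329 -0.0732] [-0.    -0.004]
0.008 -0.0888 [ 0.533  -0.0772] [ 0.0001 -0.004 ]
0.004 -0.089 [ 0.5332 -0.0812] [ 0.0002 -0.004 ]
0.0 -0.0891 [ 0.5336 -0.0852] [ 0.0004 -0.004 ]
-0.004 -0.089 [ 0.5341 -0.0892] [ 0.0005 -0.004 ]
-0.008 -0.0888 [ 0.5347 -0.0931] [ 0.0006 -0.004 ]
-0.012 -0.0884 [ 0.5355 -0.0971] [ 0.0008 -0.0039]
-0.016 -0.0879 [ 0.5364 -0.101 ] [ 0.0009 -0.0039]
-0.02 -0.0872 [ 0.5374 -0.1049] [ 0.0011 -0.0039]
-0.024 -0.0864 [ 0.5386 -0.1088] [ 0.0012 -0.0039]
-0.028 -0.0855 [ 0.54   -0.1127] [ 0.0014 -0.0039]
-0.032 -0.0843 [ 0.5416 -0.1166] [ 0.0016 -0.0039]
-0.036 -0.083 [ 0.5433 -0.1204] [ 0.0017 -0.0038]
-0.04 -0.0814 [ 0.5452 -0.1242] [ 0.0019 -0.0038]
-0.044 -0.0796 [ 0.5474 -0.128 ] [ 0.0022 -0.0038]
-0.048 -0.0776 [ 0.5498 -0.1318] [ 0.0024 -0.0038]
-0.052 -0.0754 [ 0.5525 -0.1356] [ 0.0027 -0.0038]
-0.056 -0.0728 [ 0.5554 -0.1393] [ 0.0029 -0.0037]
-0.06 -0.07 [ 0.5586 -0.143 ] [ 0.0032 -0.0037]
[ 0.29345356 -0.20157486 -0.72940175]
```

View pics/s2.png

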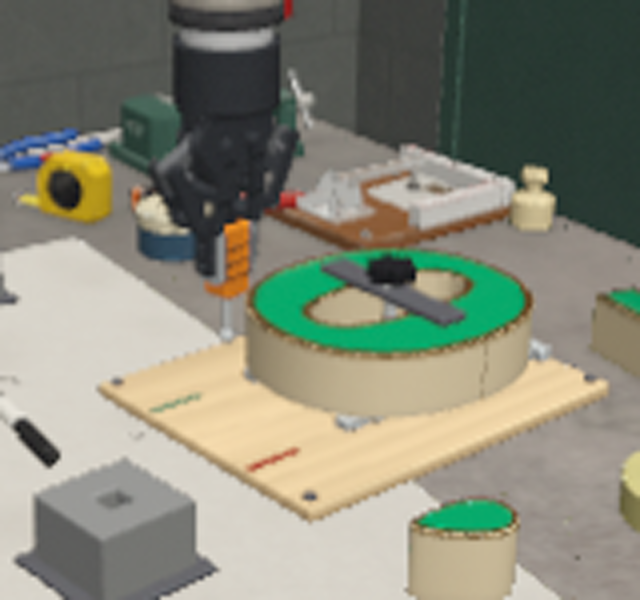

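```bash
cat > f.py <<'E'
import numpy as np, sys
from station import get_obs, read_camera
L=[]
for i in range(int(sys.argv[1]) if len(sys.argv)>1 else 4): o=get_obs(); L.append(np.r_[o['contact_force'],o['eef_pos']]); read_camera("wrist")
print("t",round(o['t'],2),"F",np.mean(L,0)[:3].round(2),"sd",np.std(L,0)[:3].round(2),"pos",np.mean(L,0)[3:].round(4))
E
G='"dz":0,"rx":0,"ry":0,"rz":0'
python3 f.py 6
python3 -m jog '[{"gripper":1,"dx":0.002,"dy":0,"dz":0,"rx":0,"ry":0,"rz":0},{"gripper":1,"dx":0.004,"dy":0,"dz":0,"rx":0,"ry":0,"rz":0},{"gripper":1,"dx":0.006,"dy":0.0005,"dz":0,"rx":0,"ry":0,"rz":0},{"gripper":1,"dx":0.008,"dy":0.001,"dz":0,"rx":0,"ry":0,"rz":0},{"gripper":1,"dx":0.009,"dy":0.001,"dz":0,"rx":0,"ry":0,"rz":0},{"gripper":1,"dx":0.009,"dy":0.001,"dz":0,"rx":0,"ry":0,"rz":0}]' && python3 f.py 5
```

```text
t 6.6 F [-0.07  0.1  -0.98] sd [0.35 0.62 0.4 ] pos [ 0.5299 -0.029   0.117 ]
t: 7.25
eef_pos: [0.5389, -0.0282, 0.1163]
tool_rot: [0.558, 0.435, 0.558, -0.435]
contact_force: [-0.1, -1.2, -1.1]
gripper_width: 0.272
t 7.45 F [ 0.    0.09 -0.72] sd [0.11 0.66 0.44] pos [ 0.5387 -0.0282  0.1163]
```

```bash
python3 -m jog '[{"gripper":1,"dx":0.001,"dy":0,"dz":0,"rx":0,"ry":0,"rz":0},{"gripper":1,"dx":0.002,"dy":0,"dz":0,"rx":0,"ry":0,"rz":0},{"gripper":1,"dx":0.002,"dy":0,"dz":0,"rx":0,"ry":0,"rz":0}]' && python3 f.py 4;  python3 -m jog '[{"gripper":1,"dx":0.001,"dy":0,"dz":0,"rx":0,"ry":0,"rz":0},{"gripper":1,"dx":0.0015,"dy":0,"dz":0,"rx":0,"ry":0,"rz":0},{"gripper":1,"dx":0.0015,"dy":0,"dz":0,"rx":0,"ry":0,"rz":0}]' && python3 f.py 4
```

```text
t: 7.8
eef_pos: [0.5409, -0.0282, 0.1163]
tool_rot: [0.558, 0.435, 0.558, -0.435]
contact_force: [-0.3, -0.7, -1.2]
gripper_width: 0.266
t 7.95 F [-0.34  0.08 -1.34] sd [0.53 0.82 0.21] pos [ 0.5408 -0.0282  0.1163]
t: 8.3
eef_pos: [0.5423, -0.0282, 0.1163]
tool_rot: [0.558, 0.435, 0.558, -0.435]
contact_force: [0.3, 0.2, -1.6]
gripper_width: 0.271
t 8.45 F [ 0.33 -0.25 -1.33] sd [0.71 0.46 0.21] pos [ 0.5423 -0.0282  0.1163]
```

```bash
python3 -m jog '[{"gripper":1,"dx":0.001,"dy":0,"dz":0,"rx":0,"ry":0,"rz":0},{"gripper":1,"dx":0.0015,"dy":0,"dz":0,"rx":0,"ry":0,"rz":0},{"gripper":1,"dx":0.0015,"dy":0,"dz":0,"rx":0,"ry":0,"rz":0}]' && python3 f.py 5
```

```text
t: 8.8
eef_pos: [0.5433, -0.0281, 0.1161]
tool_rot: [0.557, 0.435, 0.558, -0.435]
contact_force: [-1.6, 0.3, -0.8]
gripper_width: 0.276
t 9.0 F [-1.79  0.94 -0.35] sd [0.47 0.43 0.63] pos [ 0.5434 -0.0281  0.1162]
```

```bash
python3 -m jog '[{"gripper":1,"dx":0.001,"dy":0,"dz":0,"rx":0,"ry":0,"rz":0},{"gripper":1,"dx":0.001,"dy":0,"dz":0,"rx":0,"ry":0,"rz":0}]' && python3 f.py 5
```

```text
t: 9.25
eef_pos: [0.5443, -0.0281, 0.1162]
tool_rot: [0.557, 0.435, 0.558, -0.435]
contact_force: [-2.3, 0.4, 0.3]
gripper_width: 0.269
t 9.45 F [-3.    1.3   0.12] sd [0.4  0.63 0.29] pos [ 0.5443 -0.0281  0.1162]
```

```bash
python3 -m jog '[{"gripper":1,"dx":-0.0005,"dy":-0.0014,"dz":0,"rx":0,"ry":0,"rz":0},{"gripper":1,"dx":-0.0011,"dy":-0.0028,"dz":0,"rx":0,"ry":0,"rz":0},{"gripper":1,"dx":-0.0017,"dy":-0.0042,"dz":0,"rx":0,"ry":0,"rz":0},{"gripper":1,"dx":-0.0023,"dy":-0.0056,"dz":0,"rx":0,"ry":0,"rz":0},{"gripper":1,"dx":-0.0028,"dy":-0.007,"dz":0,"rx":0,"ry":0,"rz":0},{"gripper":1,"dx":-0.0033,"dy":-0.0084,"dz":0,"rx":0,"ry":0,"rz":0}]' && python3 f.py 5
```

```text
t: 10.1
eef_pos: [0.5412, -0.0366, 0.1162]
tool_rot: [0.557, 0.435, 0.558, -0.435]
contact_force: [-4.1, 2.7, -0.4]
gripper_width: 0.274
t 10.3 F [-3.69  2.21 -1.11] sd [0.4  0.62 0.69] pos [ 0.5411 -0.0369  0.1162]
```

```bash
python3 -m jog '[{"gripper":1,"dx":-0.0006,"dy":-0.0016,"dz":0,"rx":0,"ry":0,"rz":0},{"gripper":1,"dx":-0.0012,"dy":-0.0032,"dz":0,"rx":0,"ry":0,"rz":0},{"gripper":1,"dx":-0.0017,"dy":-0.0048,"dz":0,"rx":0,"ry":0,"rz":0},{"gripper":1,"dx":-0.0022,"dy":-0.0064,"dz":0,"rx":0,"ry":0,"rz":0},{"gripper":1,"dx":-0.0027,"dy":-0.008,"dz":0,"rx":0,"ry":0,"rz":0},{"gripper":1,"dx":-0.0031,"dy":-0.0096,"dz":0,"rx":0,"ry":0,"rz":0},{"gripper":1,"dx":-0.0035,"dy":-0.0112,"dz":0,"rx":0,"ry":0,"rz":0},{"gripper":1,"dx":-0.0037,"dy":-0.0124,"dz":0,"rx":0,"ry":0,"rz":0}]' && python3 f.py 5
```

```text
t: 11.15
eef_pos: [0.5377, -0.0494, 0.1163]
tool_rot: [0.558, 0.435, 0.557, -0.435]
contact_force: [-4.6, 1.4, -1.0]
gripper_width: 0.276
t 11.35 F [-3.92  1.16 -1.07] sd [0.53 0.39 0.2 ] pos [ 0.5377 -0.0495  0.1163]
```

```bash
python3 -m jog '[{"gripper":1,"dx":-0.0004,"dy":-0.0018,"dz":0,"rx":0,"ry":0,"rz":0},{"gripper":1,"dx":-0.0008,"dy":-0.0036,"dz":0,"rx":0,"ry":0,"rz":0},{"gripper":1,"dx":-0.0011,"dy":-0.0054,"dz":0,"rx":0,"ry":0,"rz":0},{"gripper":1,"dx":-0.0014,"dy":-0.0072,"dz":0,"rx":0,"ry":0,"rz":0},{"gripper":1,"dx":-0.0016,"dy":-0.009,"dz":0,"rx":0,"ry":0,"rz":0},{"gripper":1,"dx":-0.0018,"dy":-0.0108,"dz":0,"rx":0,"ry":0,"rz":0},{"gripper":1,"dx":-0.0020,"dy":-0.0126,"dz":0,"rx":0,"ry":0,"rz":0},{"gripper":1,"dx":-0.0022,"dy":-0.0144,"dz":0,"rx":0,"ry":0,"rz":0},{"gripper":1,"dx":-0.0023,"dy":-0.0162,"dz":0,"rx":0,"ry":0,"rz":0}]' && python3 f.py 5
```

```text
t: 12.3
eef_pos: [0.5355, -0.0655, 0.1163]
tool_rot: [0.558, 0.435, 0.557, -0.435]
contact_force: [-4.3, 1.6, -0.0]
gripper_width: 0.27
t 12.5 F [-3.71  0.88 -0.92] sd [0.39 0.64 0.52] pos [ 0.5355 -0.0657  0.1164]
```

```bash
python3 -m jog '[{"gripper":1,"dx":-0.0001,"dy":-0.0018,"dz":0,"rx":0,"ry":0,"rz":0},{"gripper":1,"dx":-0.0002,"dy":-0.0036,"dz":0,"rx":0,"ry":0,"rz":0},{"gripper":1,"dx":-0.0002,"dy":-0.0054,"dz":0,"rx":0,"ry":0,"rz":0},{"gripper":1,"dx":-0.0002,"dy":-0.0072,"dz":0,"rx":0,"ry":0,"rz":0},{"gripper":1,"dx":-0.0002,"dy":-0.009,"dz":0,"rx":0,"ry":0,"rz":0},{"gripper":1,"dx":-0.0001,"dy":-0.0108,"dz":0,"rx":0,"ry":0,"rz":0},{"gripper":1,"dx":0,"dy":-0.0126,"dz":0,"rx":0,"ry":0,"rz":0},{"gripper":1,"dx":0.0001,"dy":-0.0144,"dz":0,"rx":0,"ry":0,"rz":0},{"gripper":1,"dx":0.0002,"dy":-0.0162,"dz":0,"rx":0,"ry":0,"rz":0}]' && python3 f.py 5
```

```text
t: 13.45
eef_pos: [0.536, -0.0817, 0.1164]
tool_rot: [0.558, 0.435, 0.557, -0.435]
contact_force: [-1.6, 0.7, -1.2]
gripper_width: 0.272
t 13.65 F [-2.04 -0.64 -0.78] sd [0.26 0.7  0.25] pos [ 0.536  -0.0819  0.1165]
```

```bash
python3 -m jog '[{"gripper":1,"dx":0.0006,"dy":-0.0014,"dz":0,"rx":0,"ry":0,"rz":0},{"gripper":1,"dx":0.001,"dy":-0.003,"dz":0,"rx":0,"ry":0,"rz":0},{"gripper":1,"dx":0.0014,"dy":-0.0046,"dz":0,"rx":0,"ry":0,"rz":0},{"gripper":1,"dx":0.0018,"dy":-0.0062,"dz":0,"rx":0,"ry":0,"rz":0},{"gripper":1,"dx":0.0021,"dy":-0.008,"dz":0,"rx":0,"ry":0,"rz":0}]' && python3 f.py 5
```

```text
t: 14.2
eef_pos: [0.5377, -0.0895, 0.1162]
tool_rot: [0.557, 0.435, 0.558, -0.435]
contact_force: [-2.6, 0.1, -1.5]
gripper_width: 0.271
t 14.4 F [-2.34 -0.52 -1.12] sd [0.44 0.44 0.61] pos [ 0.5377 -0.0898  0.1163]
```

```bash
python3 -m jog '[{"gripper":1,"dx":0.0008,"dy":-0.0015,"dz":0,"rx":0,"ry":0,"rz":0},{"gripper":1,"dx":0.0014,"dy":-0.003,"dz":0,"rx":0,"ry":0,"rz":0},{"gripper":1,"dx":0.002,"dy":-0.0046,"dz":0,"rx":0,"ry":0,"rz":0},{"gripper":1,"dx":0.0026,"dy":-0.0064,"dz":0,"rx":0,"ry":0,"rz":0},{"gripper":1,"dx":0.0032,"dy":-0.0082,"dz":0,"rx":0,"ry":0,"rz":0},{"gripper":1,"dx":0.0038,"dy":-0.01,"dz":0,"rx":0,"ry":0,"rz":0},{"gripper":1,"dx":0.0044,"dy":-0.0118,"dz":0,"rx":0,"ry":0,"rz":0}]' && python3 f.py 5
```

```text
t: 15.15
eef_pos: [0.5417, -0.1013, 0.1161]
tool_rot: [0.557, 0.435, 0.558, -0.435]
contact_force: [-5.0, 1.1, -0.7]
gripper_width: 0.275
t 15.35 F [-4.66 -0.02 -0.96] sd [0.69 0.59 0.2 ] pos [ 0.5417 -0.1016  0.1162]
```

```bash
python3 -m jog '[{"gripper":1,"dx":0.0004,"dy":-0.0017,"dz":0,"rx":0,"ry":0,"rz":0},{"gripper":1,"dx":0.0009,"dy":-0.0034,"dz":0,"rx":0,"ry":0,"rz":0},{"gripper":1,"dx":0.0014,"dy":-0.0051,"dz":0,"rx":0,"ry":0,"rz":0},{"gripper":1,"dx":0.0019,"dy":-0.0068,"dz":0,"rx":0,"ry":0,"rz":0},{"gripper":1,"dx":0.0024,"dy":-0.0085,"dz":0,"rx":0,"ry":0,"rz":0},{"gripper":1,"dx":0.0029,"dy":-0.0101,"dz":0,"rx":0,"ry":0,"rz":0},{"gripper":1,"dx":0.0035,"dy":-0.0117,"dz":0,"rx":0,"ry":0,"rz":0}]' && python3 f.py 5
```

```text
t: 16.1
eef_pos: [0.5448, -0.1129, 0.116]
tool_rot: [0.557, 0.435, 0.558, -0.435]
contact_force: [-6.3, 1.1, -0.4]
gripper_width: 0.276
t 16.3 F [-5.72 -0.39 -0.81] sd [0.39 0.83 0.4 ] pos [ 0.5448 -0.1134  0.116 ]
```

```bash
python3 -m jog '[{"gripper":1,"dx":0.0003,"dy":-0.0017,"dz":0,"rx":0,"ry":0,"rz":0},{"gripper":1,"dx":0.0008,"dy":-0.0034,"dz":0,"rx":0,"ry":0,"rz":0},{"gripper":1,"dx":0.0014,"dy":-0.0051,"dz":0,"rx":0,"ry":0,"rz":0},{"gripper":1,"dx":0.0021,"dy":-0.0068,"dz":0,"rx":0,"ry":0,"rz":0},{"gripper":1,"dx":0.0028,"dy":-0.0085,"dz":0,"rx":0,"ry":0,"rz":0},{"gripper":1,"dx":0.0035,"dy":-0.0101,"dz":0,"rx":0,"ry":0,"rz":0},{"gripper":1,"dx":0.0042,"dy":-0.0115,"dz":0,"rx":0,"ry":0,"rz":0}]' && python3 f.py 5
```

```text
t: 17.05
eef_pos: [0.5494, -0.1251, 0.1162]
tool_rot: [0.557, 0.435, 0.557, -0.435]
contact_force: [-5.5, -0.9, -1.3]
gripper_width: 0.27
t 17.25 F [-4.78 -1.36 -1.15] sd [0.45 0.29 0.5 ] pos [ 0.5495 -0.1254  0.1162]
```

```bash
python3 -m jog '[{"gripper":1,"dx":0.0008,"dy":-0.0016,"dz":0,"rx":0,"ry":0,"rz":0},{"gripper":1,"dx":0.0017,"dy":-0.0032,"dz":0,"rx":0,"ry":0,"rz":0},{"gripper":1,"dx":0.0026,"dy":-0.0048,"dz":0,"rx":0,"ry":0,"rz":0},{"gripper":1,"dx":0.0035,"dy":-0.0064,"dz":0,"rx":0,"ry":0,"rz":0},{"gripper":1,"dx":0.0045,"dy":-0.008,"dz":0,"rx":0,"ry":0,"rz":0},{"gripper":1,"dx":0.0055,"dy":-0.0095,"dz":0,"rx":0,"ry":0,"rz":0}]' && python3 f.py 5
```

```text
t: 17.9
eef_pos: [0.5554, -0.1348, 0.1164]
tool_rot: [0.558, 0.435, 0.557, -0.435]
contact_force: [-5.0, -2.1, -0.9]
gripper_width: 0.276
t 18.1 F [-3.89 -3.1  -1.04] sd [0.61 0.55 0.3 ] pos [ 0.5555 -0.1349  0.1164]
```

```bash
python3 -m jog '[{"gripper":1,"dx":0.001,"dy":-0.0015,"dz":0,"rx":0,"ry":0,"rz":0},{"gripper":1,"dx":0.002,"dy":-0.003,"dz":0,"rx":0,"ry":0,"rz":0},{"gripper":1,"dx":0.0031,"dy":-0.0045,"dz":0,"rx":0,"ry":0,"rz":0},{"gripper":1,"dx":0.0042,"dy":-0.006,"dz":0,"rx":0,"ry":0,"rz":0},{"gripper":1,"dx":0.0053,"dy":-0.0074,"dz":0,"rx":0,"ry":0,"rz":0}]' && python3 f.py 5
```

```text
t: 18.65
eef_pos: [0.5609, -0.1415, 0.1163]
tool_rot: [0.558, 0.435, 0.557, -0.435]
contact_force: [-3.8, -1.8, -1.1]
gripper_width: 0.276
t 18.85 F [-4.03 -2.63 -1.18] sd [0.34 0.49 0.16] pos [ 0.561  -0.1417  0.1164]
```

```bash
python3 -m jog '[{"gripper":1,"dx":-0.008,"dy":-0.003,"dz":0,"rx":0,"ry":0,"rz":0},{"gripper":1,"dx":-0.025,"dy":-0.006,"dz":0,"rx":0,"ry":0,"rz":0},{"gripper":1,"dx":-0.045,"dy":-0.006,"dz":0.01,"rx":0,"ry":0,"rz":0},{"gripper":1,"dx":-0.05,"dy":-0.006,"dz":0.05,"rx":0,"ry":0,"rz":0},{"gripper":1,"dx":-0.05,"dy":-0.006,"dz":0.085,"rx":0,"ry":0,"rz":0},{"gripper":1,"dx":-0.055,"dy":0.03,"dz":0.085,"rx":0,"ry":0,"rz":0},{"gripper":1,"dx":-0.06,"dy":0.07,"dz":0.085,"rx":0,"ry":0,"rz":0},{"gripper":1,"dx":-0.065,"dy":0.11,"dz":0.085,"rx":0,"ry":0,"rz":0},{"gripper":1,"dx":-0.07,"dy":0.15,"dz":0.085,"rx":0,"ry":0,"rz":0},{"gripper":1,"dx":-0.075,"dy":0.19,"dz":0.085,"rx":0,"ry":0,"rz":0}]' && python3 -m jog '[{"gripper":1,"dx":-0.01,"dy":0.04,"dz":0,"rx":0,"ry":0,"rz":0},{"gripper":1,"dx":-0.02,"dy":0.08,"dz":0,"rx":0,"ry":0,"rz":0},{"gripper":1,"dx":-0.03,"dy":0.12,"dz":0,"rx":0,"ry":0,"rz":0},{"gripper":1,"dx":-0.04,"dy":0.16,"dz":0,"rx":0,"ry":0,"rz":0},{"gripper":1,"dx":-0.05,"dy":0.195,"dz":0,"rx":0,"ry":0,"rz":0},{"gripper":1,"dx":-0.052,"dy":0.213,"dz":-0.02,"rx":0,"ry":0,"rz":0},{"gripper":1,"dx":-0.052,"dy":0.213,"dz":-0.04,"rx":0,"ry":0,"rz":0},{"gripper":1,"dx":-0.052,"dy":0.213,"dz":-0.05,"rx":0,"ry":0,"rz":0},{"gripper":1,"dx":-0.052,"dy":0.213,"dz":-0.05,"rx":0,"ry":0,"rz":0}]' && python3 f.py 4
python3 - <<'E'
from h import *
c=read_camera("scene"); w=read_camera("wrist")
a=cv2.resize(c['pixels'][100:220,140:240],(500,600),interpolation=cv2.INTER_CUBIC)
b=cv2.resize(w['pixels'][200:384,170:345],(300,315))
o=np.zeros((600,800,3),np.uint8);o[:,:500]=a;o[:315,500:]=b;cv2.imwrite("pics/h1.png",o)
E
```

```text
t: 19.9
eef_pos: [0.486, 0.0513, 0.2021]
tool_rot: [0.558, 0.436, 0.557, -0.433]
contact_force: [-0.0, 0.3, -0.9]
gripper_width: 0.276
t: 20.8
eef_pos: [0.433, 0.2614, 0.1505]
tool_rot: [0.557, 0.435, 0.558, -0.435]
contact_force: [-0.8, -0.2, -0.8]
gripper_width: 0.273
t 20.95 F [-0.3  -0.29 -0.83] sd [0.42 0.12 0.28] pos [0.4338 0.2615 0.1515]
```

View pics/h1.png

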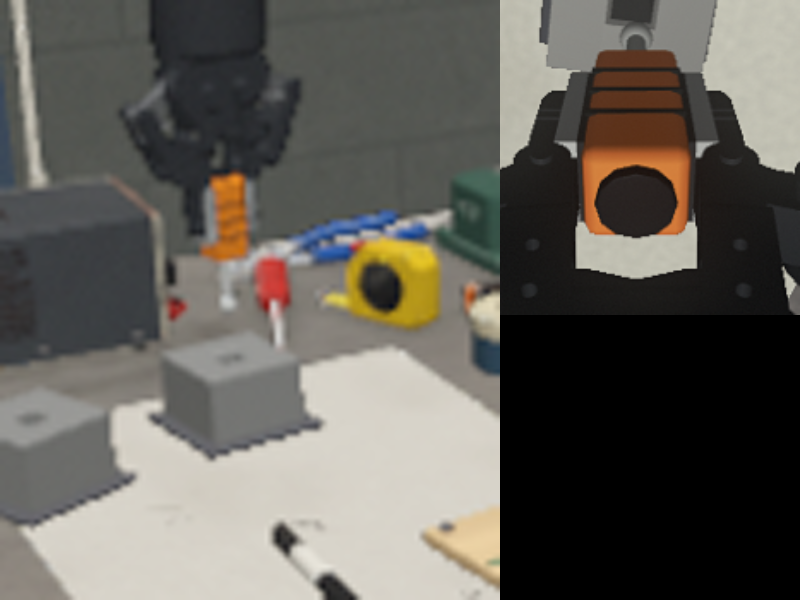

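```bash
python3 -m jog '[{"gripper":1,"dx":0,"dy":0,"dz":-0.01,"rx":0,"ry":0,"rz":0},{"gripper":1,"dx":0,"dy":0,"dz":-0.02,"rx":0,"ry":0,"rz":0},{"gripper":1,"dx":0,"dy":0,"dz":-0.028,"rx":0,"ry":0,"rz":0},{"gripper":1,"dx":0,"dy":0,"dz":-0.034,"rx":0,"ry":0,"rz":0},{"gripper":1,"dx":0,"dy":0,"dz":-0.04,"rx":0,"ry":0,"rz":0},{"gripper":1,"dx":0,"dy":0,"dz":-0.04,"rx":0,"ry":0,"rz":0}]' && python3 f.py 4
```

```text
t: 21.7
eef_pos: [0.4332, 0.2613, 0.1103]
tool_rot: [0.557, 0.434, 0.558, -0.435]
contact_force: [-0.7, 0.2, -1.8]
gripper_width: 0.273
t 21.85 F [-0.15 -0.05 -0.85] sd [0.44 0.3  0.58] pos [0.4335 0.2616 0.111 ]
```

```bash
python3 -m jog '[{"gripper":1,"dx":0,"dy":0,"dz":-0.01,"rx":0,"ry":0,"rz":0},{"gripper":1,"dx":0,"dy":0,"dz":-0.02,"rx":0,"ry":0,"rz":0},{"gripper":1,"dx":0,"dy":0,"dz":-0.025,"rx":0,"ry":0,"rz":0},{"gripper":1,"dx":0,"dy":0,"dz":-0.028,"rx":0,"ry":0,"rz":0},{"gripper":1,"dx":0,"dy":0,"dz":-0.0295,"rx":0,"ry":0,"rz":0},{"gripper":1,"dx":0,"dy":0,"dz":-0.0295,"rx":0,"ry":0,"rz":0}]' && python3 f.py 4
```

```text
t: 22.5
eef_pos: [0.4337, 0.2616, 0.0818]
tool_rot: [0.558, 0.435, 0.558, -0.435]
contact_force: [0.7, 0.2, -0.8]
gripper_width: 0.271
t 22.65 F [ 0.46 -0.29 -1.09] sd [0.5  0.45 0.31] pos [0.4338 0.2617 0.0819]
```

Seat it with a slight push, then release.

```bash
python3 -m jog '[{"gripper":1,"dx":0,"dy":0,"dz":-0.0005,"rx":0,"ry":0,"rz":0},{"gripper":1,"dx":0,"dy":0,"dz":-0.001,"rx":0,"ry":0,"rz":0},{"gripper":1,"dx":0,"dy":0,"dz":-0.001,"rx":0,"ry":0,"rz":0}]' && python3 f.py 4; python3 -m jog '[{"gripper":0.5,"dx":0,"dy":0,"dz":0,"rx":0,"ry":0,"rz":0},{"gripper":0,"dx":0,"dy":0,"dz":0,"rx":0,"ry":0,"rz":0},{"gripper":0,"dx":0,"dy":0,"dz":0,"rx":0,"ry":0,"rz":0},{"gripper":0,"dx":0,"dy":0,"dz":0,"rx":0,"ry":0,"rz":0},{"gripper":0,"dx":0,"dy":0,"dz":0,"rx":0,"ry":0,"rz":0},{"gripper":0,"dx":0,"dy":0,"dz":0,"rx":0,"ry":0,"rz":0}]'; python3 f.py 3
```

```text
t: 23.0
eef_pos: [0.4338, 0.2618, 0.0815]
tool_rot: [0.557, 0.435, 0.558, -0.435]
contact_force: [-1.8, -1.3, 8.1]
gripper_width: 0.272
t 23.15 F [-2.1  -0.97  7.73] sd [0.2  0.28 0.49] pos [0.4338 0.2618 0.0815]
t: 23.8
eef_pos: [0.4336, 0.2617, 0.0807]
tool_rot: [0.558, 0.435, 0.558, -0.435]
contact_force: [0.4, -0.1, -0.7]
gripper_width: 0.999
t 23.9 F [ 0.32 -0.22 -0.03] sd [0.19 0.09 0.61] pos [0.4336 0.2617 0.0808]
```

Seated and released; retreat up and check.

```bash
python3 -m jog '[{"gripper":0,"dx":0,"dy":0,"dz":0.03,"rx":0,"ry":0,"rz":0},{"gripper":0,"dx":0,"dy":0,"dz":0.07,"rx":0,"ry":0,"rz":0},{"gripper":0,"dx":0,"dy":0,"dz":0.11,"rx":0,"ry":0,"rz":0},{"gripper":0,"dx":-0.01,"dy":0.02,"dz":0.15,"rx":0,"ry":0,"rz":0},{"gripper":0,"dx":-0.03,"dy":0.05,"dz":0.17,"rx":0,"ry":0,"rz":0},{"gripper":0,"dx":-0.03,"dy":0.05,"dz":0.17,"rx":0,"ry":0,"rz":0},{"gripper":0,"dx":-0.03,"dy":0.05,"dz":0.17,"rx":0,"ry":0,"rz":0}]'
python3 - <<'E'
from h import *
c=read_camera("wrist"); cv2.imwrite("pics/w2.png",c['pixels'])
p=cloud(c,np.ones((384,512),bool)); x,y,z=p.T
near=(abs(x-.432)<.06)&(abs(y-.26)<.06)
for a,b in((.045,.054),(.1,.107),(.107,.12)):
    m=near&(z>a)&(z<b); print(m.sum(),p[m].mean(0).round(4),cv2.minAreaRect((p[m,:2]*1000).astype(np.float32)))
for l in ("accent_mid","tape_roll_mid","rivet_tin_mid","marker_mid"):
    t=read_camera("top"); d=cut_out("top",l)
    if d: q=cloud(t,d[0]['mask']); print(l,d[0]['conf'],q.min(0).round(3),q.max(0).round(3))
E
```

```text
t: 24.65
eef_pos: [0.4032, 0.3123, 0.2511]
tool_rot: [0.558, 0.435, 0.558, -0.434]
contact_force: [-0.0, -1.0, 0.4]
gripper_width: 0.998
2936 [0.4306 0.2677 0.0503] ((433.40203857421875, 261.5338134765625), (69.17216491699219, 71.08322143554688), 6.417461395263672)
352 [0.4326 0.2653 0.1045] ((434.2673034667969, 262.2464599609375), (24.14413833618164, 23.544029235839844), 14.469449996948242)
267 [0.4342 0.262  0.1083] ((434.15496826171875, 261.9398193359375), (17.150955200195312, 17.106637954711914), 85.23111724853516)
accent_mid 0.61 [ 0.48  -0.352 -0.002] [ 0.544 -0.296  0.054]
tape_roll_mid 0.67 [ 0.648 -0.391 -0.006] [ 0.759 -0.281  0.031]
rivet_tin_mid 0.58 [ 0.625  0.227 -0.005] [0.704 0.308 0.05 ]
marker_mid 0.47 [ 0.366 -0.056  0.008] [0.385 0.072 0.021]
```

View pics/w2.png

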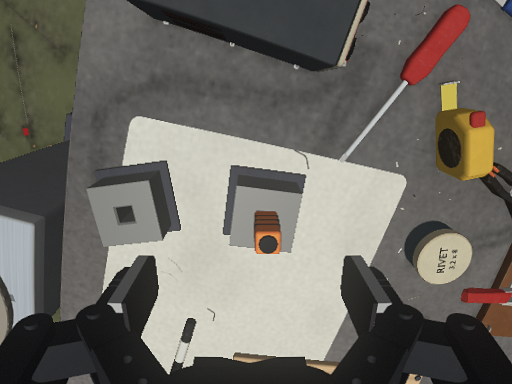

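The stylus (pixel 267,232) stands upright and fully down in its holder, at the same height and position as at the start, and the gripper is clear of it.

```bash
python3 -c "from station import hand_in; print(hand_in())"
```

```text
the job is handed in; nothing more can be done
None
```

I traced the letter's wall from the green mark to the red mark in one pass, put the stylus back in its holder, and handed the job in at about 25 s of the 72 s allowed. `hand_in` reports no verdict.

- **Pressure:** the readings between steps averaged about 2 to 6 N, against the 4 N target and the 10 N limit. The lowest was near the middle, where the wall lay up to about 3 mm farther back than the cameras had suggested. Each single reading is noisy by about 0.5 N, and I read the force only between steps, so I did not watch for short dips or peaks while the ball was moving.
- **End of the trace:** the ball finished at about y = -59 mm in the jig frame, inside the red-mark band, and was drawn off outside the marks.
- **Stylus:** the last wrist picture shows it upright in the same holder, its top within about 1 mm of its starting position and at the same height. The gripper is open and clear of it.
- **Bystanders:** the accent, tape roll, rivet tin and marker measured where they started. A few outline edges shifted by 5 to 12 mm, with lower network confidence. I took these as noisy outlines, because each object's other edges had not moved.

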